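Hang the second push stick on its hook and shut the cupboard

TASK

Open the small bench cupboard by pushing its bifold door at the fold hinge until it is folded fully back, then take the wooden push stick out of its stand and hang it by its hole on the cupboard's hook, in front of the one already hanging there, which must stay on the hook. Let go so that it hangs freely, then draw the fold out again until the door is fully shut. Leave the glue bottle, the offcut and the tape measure where they are.

Things in the scene. Friction and masses are not known exactly. Their poses are not given: they have to be found in the camera images.
- cupboard: Fixed plywood cupboard, open top; 288 mm wide, 180 deep, 200 high. Origin: middle of the door line (centre line of the shut door, at the front), at bench level. x points into the cupboard, y left. Side walls' inner faces at y = +-132 mm, back wall's inner face at x = 160 mm (90 mm high, with a post 40 mm wide and 175 high behind the hook), inner floor at 12 mm. May be turned up to 0.2 rad.
- hook (a point): Point on the centre line of a level round steel bar (10 mm thick) at cupboard x = 100, y = -55, height 155 mm; the point has the cupboard's axes. The bar runs along x, from its post 60 mm behind this point to 42 mm before it (towards the door); there its tip turns up at 45 degrees and ends 57 mm before this point, 16 mm above the bar's centre line.
- fold (a joint): Bifold door angle q in rad: 0 shut, 1.2 folded fully back (stop). Two white panels 130 mm long, 12 thick, tops 200 mm high. The first is hinged at the left (cupboard x = 0, y = 130 mm); the second's free end slides left along the front track. The fold goes INTO the cupboard: x = 130 sin q, y = 130 - 130 cos q mm. It stays where left; 1 to 4 N at the fold moves it. Starts shut or a little ajar.
- fold_pin (a point): Top centre of the fold hinge's upright round steel pin: 16 mm diameter, standing 45 mm above the 200 mm high door panels, so its top is 245 mm above the bench. The pin can be pushed, or pinched from above to push and pull the fold.
- stick: Loose push stick, upright in the stand: flat wood, 12 mm thick (x), 60 wide (y), 172 high (z); origin at the centre of its lower end. From below: blade 60 wide (one lower corner notched) to 80 mm, hang hole 28 wide from 80 to 114, bar 60 wide to 128, grip tongue 36 wide from 128 to 172 mm. 0.08 to 0.17 kg. Either face may look forward.
- stick_hole (a point): Centre of the loose push stick's hang hole (28 mm wide, 34 mm high), 97 mm above its lower end. When it hangs on the hook this point is 12 mm below the bar's centre line.
- mate: The other push stick, of the same shape and size, already hanging on the hook near the back wall (its middle 122 to 138 mm inside the door line) with its face towards the door. Origin at the centre of its lower end.
- mate_hole (a point): Centre of the hanging push stick's hole.
- stand: Dark wooden stand fixed to the bench, 60 x 100 mm and 45 mm high, to the left or the right of the cupboard, with a slot 16 mm by 66 mm whose floor is 12 mm above the bench; the loose push stick stands in it. Origin at the centre of its underside; the slot's long side is its y.
- glue: Closed yellow glue bottle, 60 mm diameter, 150 mm high, standing on the other side of the cupboard. Origin: centre of its underside. Leave alone.
- offcut: Light wood offcut lying flat to one side of the cupboard, 110 x 50 x 22 mm. Origin: centre of its underside. Leave alone.
- tape: Red tape measure, 70 x 38 x 64 mm, standing to the other side of the cupboard. Origin: centre of its underside. Leave alone.

How it is judged:
On the way, in this order (a step that is already met when the one before it is completed fails the run):
1. the bifold door is folded fully back (joint above 1.05 rad) (value of joint fold above 1.05 rad), for 0.2 s.
2. with the door still open, the push stick hangs on the hook in front of the first one, let go and at rest (value of joint fold above 0.8 rad and x of stick_hole in the frame of hook between -0.05 and 0.06 m and y of stick_hole in the frame of hook between -0.025 and 0.025 m and z of stick_hole in the frame of hook between -0.022 and 0 m and angle between each of stick, mate's own z axis and vertical below 0.3 rad and contact force between each of stick, mate and cupboard above 0.2 N and linear speed of each of stick, mate below 0.04 m/s and x of mate_hole in the frame of hook between -0.05 and 0.06 m and y of mate_hole in the frame of hook between -0.025 and 0.025 m and z of mate_hole in the frame of hook between -0.022 and 0 m and x of stick_hole in the frame of mate_hole below -0.008 m and contact force between the fingers and stick below 0.05 N), for 0.3 s.
At the end, for the whole second after the job is handed in: Door shut (below 0.08 rad) and still; both push sticks hang still on the hook by their holes: hole centre within 25 mm sideways of the bar, 0 to 22 mm below its centre line, between tip and back wall, tilted under 0.3 rad, carried by the hook, the new one in front; the robot touches neither (value of joint fold below 0.08 rad and velocity of joint fold between -0.05 and 0.05 rad/s and x of stick_hole in the frame of hook between -0.05 and 0.06 m and y of stick_hole in the frame of hook between -0.025 and 0.025 m and z of stick_hole in the frame of hook between -0.022 and 0 m and angle between each of stick, mate's own z axis and vertical below 0.3 rad and contact force between each of stick, mate and cupboard above 0.2 N and linear speed of each of stick, mate below 0.04 m/s and x of mate_hole in the frame of hook between -0.05 and 0.06 m and y of mate_hole in the frame of hook between -0.025 and 0.025 m and z of mate_hole in the frame of hook between -0.022 and 0 m and x of stick_hole in the frame of mate_hole below -0.008 m and contact force between the fingers and stick below 0.05 N).
It fails at once if the first push stick comes off the hook (z of mate_hole in the frame of hook below -0.05 m or x of mate_hole in the frame of hook below -0.06 m).
It fails at once if the glue bottle is knocked over or moved more than 40 mm (distance of glue from where it was at the start of the episode above 0.04 m or angle between glue's own z axis and vertical above 0.6 rad).
It fails at once if the offcut is knocked over or moved more than 40 mm (distance of offcut from where it was at the start of the episode above 0.04 m or angle between offcut's own z axis and vertical above 0.6 rad).
It fails at once if the tape measure is knocked over or moved more than 40 mm (distance of tape from where it was at the start of the episode above 0.04 m or angle between tape's own z axis and vertical above 0.6 rad).
It also fails if it takes over 72 s, if anything falls off the work surface, if the arm or the gripper's body presses on something with over 40 N, if the wrist force passes 120 N, or if a joint passes its speed limit or range.

ROBOT

A 7-joint arm with a two-finger parallel gripper is mounted at the origin on the work surface. World frame = base frame: x ahead of the robot, y to its left, z up, the work surface at z = 0. Lengths are in m, angles in rad, forces in N, time in s.
With the tool pointing down it reaches from about 0.4 to 0.9 m from the base axis. Payload 5.5 kg.
Tool frame: the origin (TCP) lies between the finger pads; the fingertips stand 11 mm ahead of it and the grasp point (between the pads) lies 8 mm behind it; z points along the fingers, y is the direction in which the jaws open and shut (so a half turn about z gives the same grasp; the last joint's range is limited). The gripper opens to 92 mm and grips with 3 to 60 N. Pads are 19 mm wide; open, the fingers measure 130 mm over their backs; the gripper's body (75 mm by 190 mm) begins 47 mm behind the grasp point.
Start: joints at [-1.036, 0.501, -0.427, 1.55, 0.221, 1.138, -0.21], TCP at [0.174, 0.626, 0.238] pointing down, gripper open.
Joint ranges: [-2.88, 2.88], [-0.31, 2.03], [-1.54, 1.56], [0.2, 2.42], [-1.41, 4.55], [0.19, 2.02], [-2.57, 2.57]. Speed limits (rad/s): [2.57, 2.57, 3.14, 3.14, 3.14, 3.14, 3.14].

INTERFACE

Orientations are given as a unit quaternion [w, x, y, z].
In Python, from rig import robot, read_camera, ticket, boxes_of, trace, pinpoint gives the robot as it stands.
- The arm moves only by the tool drive_tool, never from a script. Its argument "increments" is a list of rows, each a list of 7 numbers: the gripper's target within -1 to 1 (shut at 1, half-way at 0, fully open at -1), then the shift along the tool's x, y, z normalised to -1 to 1, where 1 is 0.15 m, then the turn, a rotation vector about the tool's x, y, z normalised to -1 to 1, where 1 is 360 degrees. In form: [[gripper, dx, dy, dz, rx, ry, rz], ...]. A call has 1 to 5 rows; each row is the pose to reach, as a shift and turn from the pose commanded when the call began, along the tool's axes at that moment, turning the shorter way round; what a row does not reach only later rows make up. A row lasts 1/10 s, in which the tool goes at most 50 mm and 8.59 degrees, less where a joint would pass 70% of its speed; a pose out of reach is approached as far as the arm can. A call with a number of a shift or a turn outside -1 to 1 is refused whole. A call with a gripper value outside its range is refused whole. The fingers move at their own pace and stop on an object; "squeeze" is the grip in N (left out, the last holds). Time passes only in rows, so rows that repeat a pose let the fingers close. It gives the time, the measured TCP pose, the force and the opening at its end, in the units of the state.
- robot.observe(): the state, without advancing time (a new reading comes with each control period).
- read_camera(name): name is "side" or "top" or "wrist"; returns a dict with "image" (384x512x3 uint8, red, green, blue), "fx", "fy", "cx", "cy" (pixels), "origin" and "orientation" of the camera in the world. Camera axes: x right, y up, looking along -z (the intrinsics and any distortion apply to the point x, -y, -z); pixel columns grow to the right and rows downward; lengths in m; the calibration is good to about 2 mm. A picture is of the moment at which its call begins. There is no depth.
- ticket.hand_in(): hands the job in, once; it reports no verdict.
Trained networks look in a picture, given as the dict that the camera call returned (one of the last four; its "shot" number tells which), for a name from the list of things; names that differ only in an ending like _2 or _b are one class to them, and where a whole thing is asked for, a point or a joint stands for the part that bears it (a point fixed in the world has none). Each returns a list of dicts, best first, with "confidence" (0 to 1); they miss things now and then, are a little off and sometimes report something else, mostly with a low value. They report only what shows in the picture. A call takes as long as a camera call.
- boxes_of(name, picture): "at" ([row, column] in pixels, amid what is visible of it).
- trace(name, picture): "mask" (384x512 bool, what is visible of it) and "at" ([row, column] in pixels, amid what is visible of it).
- pinpoint(name, picture): "at" ([row, column] in pixels: a listed point, or the origin of a listed thing).
The state is a dict: "t": time; "qpos": joint angles; "qd": joint speeds; "effort": joint torques, N m; "position": TCP position; "orientation": TCP orientation; "wrist_force": force on the tool from outside, world axes, zero at the start; "moment": the same for the moment, N m; "width": finger opening in m.
Only numpy, scipy, OpenCV 4.12 (cv2) and the standard library are available. Lean on these libraries where they do the work, as an engineer would, in place of code of your own. Each camera call takes 0.05 s, during which the arm holds its last target. There are 200 camera calls.

## Working session

There is one attempt and no reset: what is moved stays moved. The work goes in short steps, Python scripts to look and compute and a tool call to move; the robot and the scene stay as the last step left them, time stands still between calls to the robot, and variables do not carry over. Pictures are saved under pics/ and viewed, about 8 in all and at most 12, crops included, and the job is handed in when it is done.

Besides the shell and the picture viewer there is one more tool, called by a JSON object that holds its "method" and its "body". drive_tool: Moves the arm, as the interface text tells. Its arguments: {"type":"object","properties":{"increments":{"type":"array","items":{"type":"array","items":{"type":"number","minimum":-1,"maximum":1}}},"squeeze":{"type":"number"}},"required":["increments"]}

```bash
ls; mkdir -p pics; cat > h.py <<'E'
import numpy as np, cv2
from scipy.spatial.transform import Rotation as R
from rig import robot, read_camera, ticket, boxes_of, trace, pinpoint
def rot(q): return R.from_quat([q[1],q[2],q[3],q[0]])
def ray(p,at):
    d=np.array([(at[1]-p['cx'])/p['fx'],-(at[0]-p['cy'])/p['fy'],-1.0])
    return np.array(p['origin']),rot(p['orientation']).apply(d)
def atz(p,at,z):
    o,d=ray(p,at); return o+d*(z-o[2])/d[2]
def proj(p,X):
    c=rot(p['orientation']).inv().apply(np.atleast_2d(X)-np.array(p['origin']))
    return np.c_[p['cy']-p['fy']*c[:,1]/-c[:,2], p['cx']+p['fx']*c[:,0]/-c[:,2]]
def tri(*prs):
    A=np.zeros((3,3));b=np.zeros(3)
    for p,at in prs:
        o,d=ray(p,at);d=d/np.linalg.norm(d);M=np.eye(3)-np.outer(d,d);A+=M;b+=M@o
    X=np.linalg.solve(A,b)
    res=[np.linalg.norm(np.cross(X-ray(p,a)[0],ray(p,a)[1]/np.linalg.norm(ray(p,a)[1]))) for p,a in prs]
    return X,max(res)
def save(p,n): cv2.imwrite('pics/'+n,cv2.cvtColor(p['image'],cv2.COLOR_RGB2BGR))
E
python3 - <<'E'
from h import *
np.set_printoptions(precision=4,suppress=True)
P={n:read_camera(n) for n in ('top','side','wrist')}
for n,p in P.items():
    save(p,n+'0.png'); print(n,p['origin'],p['orientation'],p['fx'],p['fy'],p['cx'],p['cy'],[k for k in p])
pts={}
for name in ['cupboard','hook','fold_pin','stick','stick_hole','mate','mate_hole','stand','glue','offcut','tape']:
    L={}
    for n in ('top','side','wrist'):
        r=pinpoint(name,P[n])
        L[n]=[(np.round(x['at'],1).tolist(),round(x['confidence'],2)) for x in r[:2]]
    print(name,L)
    if L['top'] and L['side']: print('   ',tri((P['top'],L['top'][0][0]),(P['side'],L['side'][0][0])))
s=robot.observe();print(s)
cv2.imwrite('pics/a.png',cv2.cvtColor(cv2.resize(np.vstack([P['top']['image'],P['side']['image']]),None,fx=.78,fy=.78),cv2.COLOR_RGB2BGR))
E
```

```text
pics
top [0.4235 0.0129 1.2004] [ 0.7155  0.0237 -0.0406 -0.697 ] 361.00851768205973 361.00851768205973 259.47232327829823 199.03658676885473 ['image', 'fx', 'fy', 'cx', 'cy', 'origin', 'orientation', 'shot']
side [0.3663 0.6582 0.7594] [-0.1158 -0.0426  0.4048  0.906 ] 375.18333403534746 375.18333403534746 252.19637912041858 188.68361158123852 ['image', 'fx', 'fy', 'cx', 'cy', 'origin', 'orientation', 'shot']
wrist [0.0955 0.6477 0.3834] [ 0.7868 -0.1238 -0.0928  0.5975] 288.66050553473696 288.66050553473696 257.8551834832202 191.22228862350482 ['image', 'fx', 'fy', 'cx', 'cy', 'origin', 'orientation', 'shot']
cupboard {'top': [([205.7, 253.2], 0.88)], 'side': [([234.1, 253.0], 0.58)], 'wrist': []}
    (array([ 0.5131,  0.0062, -0.006 ]), np.float64(0.0020779417035502084))
hook {'top': [([163.2, 270.4], 0.66)], 'side': [], 'wrist': []}
fold_pin {'top': [([194.2, 259.6], 0.73)], 'side': [([161.1, 251.8], 0.7)], 'wrist': []}
    (array([ 0.526 , -0.0092,  0.2278]), np.float64(0.0002508764007902768))
stick {'top': [([235.6, 353.6], 0.5)], 'side': [([160.4, 311.3], 0.82)], 'wrist': []}

[... 1056 characters left out ...]
-0.0081]), np.float64(0.001367298987027302))
tape {'top': [([181.0, 151.3], 0.75)], 'side': [([345.0, 177.6], 0.71)], 'wrist': []}
    (array([0.586 , 0.3463, 0.0066]), np.float64(0.0030726148756556916))
{'t': 1.8, 'qpos': array([-1.0358,  0.5009, -0.427 ,  1.5504,  0.2208,  1.1383, -0.2103]), 'qd': array([ 0.0001,  0.0008, -0.001 , -0.002 , -0.0007, -0.0019,  0.0007]), 'effort': array([  0.0004, -56.6445,  -5.8106, -27.9493,  -0.0667,   0.021 ,
         0.    ]), 'position': array([0.1744, 0.6261, 0.2377]), 'orientation': array([-0.    ,  0.1355,  0.9908, -0.    ]), 'wrist_force': array([-0.116 ,  0.1356,  0.7462]), 'moment': array([-0.0117,  0.0115,  0.0002]), 'width': 0.09173850850864976}
```

View picture.

View pics/a.png

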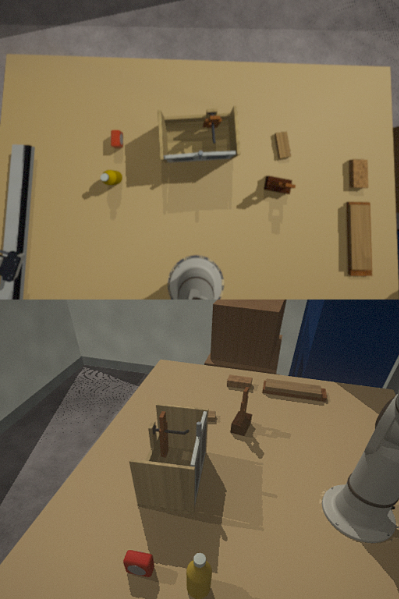

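```bash
python3 - <<'E'
import cv2
a=cv2.imread('pics/top0.png')[130:260,200:400];cv2.imwrite('pics/b.png',cv2.resize(a,None,fx=4,fy=4,interpolation=cv2.INTER_CUBIC))
a=cv2.imread('pics/side0.png')[100:275,160:360];cv2.imwrite('pics/c.png',cv2.resize(a,None,fx=3.4,fy=3.4,interpolation=cv2.INTER_CUBIC))
E
```

```text
(no output)
```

View pics/b.png

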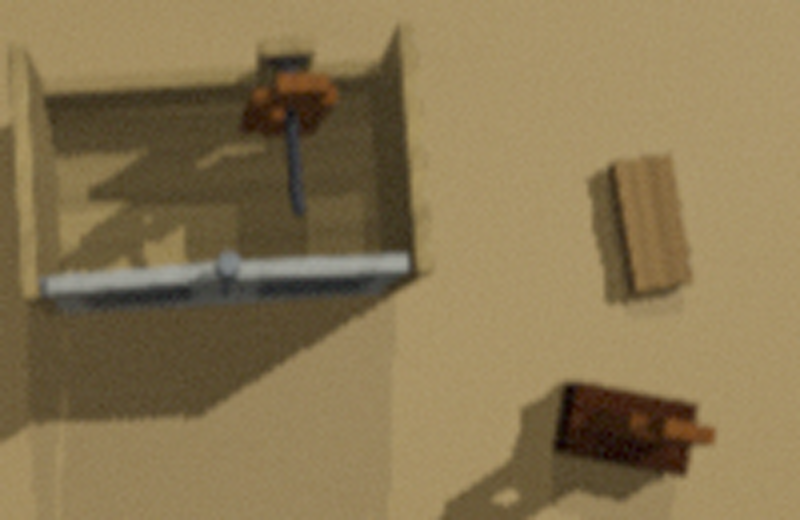

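View pics/c.png

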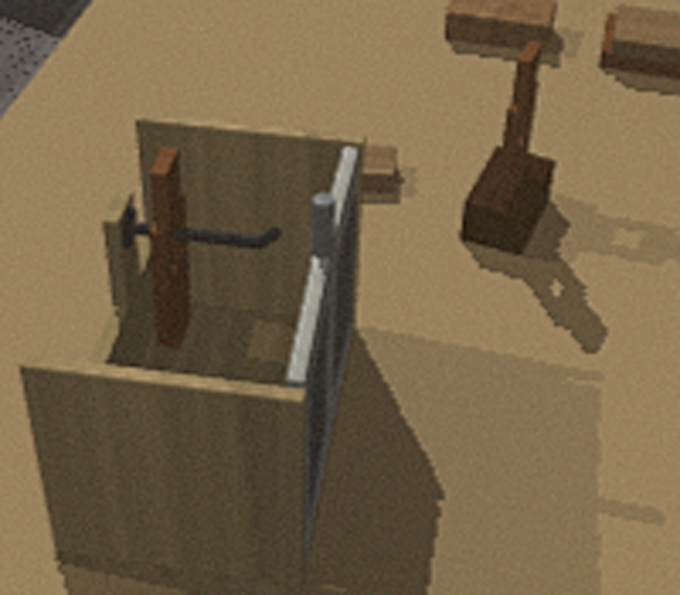

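```bash
python3 - <<'E'
from h import *
np.set_printoptions(precision=4,suppress=True)
import json
s=None
p=dict(origin=np.array([0.4235,0.0129,1.2004]),orientation=np.array([0.7155,0.0237,-0.0406,-0.697]),fx=361.0085,fy=361.0085,cx=259.4723,cy=199.0366)
w=dict(origin=np.array([.3663,.6582,.7594]),orientation=np.array([-.1158,-.0426,.4048,.906]),fx=375.1833,fy=375.1833,cx=252.1964,cy=188.6836)
T=lambda c,r,z: atz(p,(130+r/4,200+c/4),z)
S=lambda c,r,z: atz(w,(100+r/3.4,160+c/3.4),z)
def show(n,X): print(n,X)
print('rotcheck',rot(p['orientation']).as_matrix())
L=T(45,285,.2);Rr=T(408,260,.2);d=L-Rr
print('door L,R',L,Rr,np.linalg.norm(d),'yaw',np.arctan2(-d[0],d[1]))
for c in [(25,297),(425,272),(12,45),(403,28)]: print('rim',c,T(*c,.2))
print('rim side', [S(*c,.2) for c in [(305,395),(22,367),(362,143),(137,122)]])
print('pin',T(228,262,.245),S(322,198,.245))
print('hooktip',T(297,213,.168)[:2],'bar at mate',T(290,118,.155)[:2], 'side tip',S(275,232,.168))
C=[T(*c,.045) for c in [(570,387),(698,405),(688,472),(558,450)]]
print('stand',np.array(C)[:,:2],np.mean(C,0))
for a,b in ((0,1),(3,2),(1,2),(0,3)): d=C[b]-C[a];print(np.linalg.norm(d),np.degrees(np.arctan2(d[1],d[0])))
print('sticktop',T(690,430,.184),T(715,437,.184),T(665,425,.184),S(530,47,.184))
print('holes', T(640,427,.109))
print('stand side',[S(*c,.045)[:2] for c in [(495,145),(553,160),(522,228),(465,208)]])
print('matetop',[T(*c,.2)[:2] for c in [(265,85),(338,85)]])
E
```

```text
rotcheck [[ 0.025   0.9955 -0.0911]
 [-0.9994  0.0272  0.0227]
 [ 0.0251  0.0905  0.9956]]
door L,R [0.5053 0.1236 0.2   ] [ 0.5297 -0.1284  0.2   ] 0.25326978763763003 yaw 0.09644281468968108
rim (25, 297) [0.4966 0.1371 0.2   ]
rim (425, 272) [ 0.5216 -0.1405  0.2   ]
rim (12, 45) [0.6739 0.1531 0.2   ]
rim (403, 28) [ 0.6949 -0.1225  0.2   ]
rim side [array([0.4936, 0.1363, 0.2   ]), array([0.6682, 0.1585, 0.2   ]), array([ 0.5178, -0.1321,  0.2   ]), array([ 0.6921, -0.113 ,  0.2   ])]
pin [ 0.5202 -0.0021  0.245 ] [0.5174 0.0004 0.245 ]
hooktip [ 0.5649 -0.0521] bar at mate [ 0.637  -0.0463] side tip [ 0.5636 -0.0488  0.168 ]
stand [[ 0.4472 -0.2822]
 [ 0.4354 -0.3858]
 [ 0.3818 -0.3775]
 [ 0.3968 -0.2728]] [ 0.4153 -0.3296  0.045 ]
0.10418391876594843 -96.50209864438324
0.1057363525824738 -98.12359361436022
0.05425380726473107 171.22138851028933
0.05134997411020036 169.40485714627505
sticktop [ 0.4163 -0.332   0.184 ] [ 0.4118 -0.3498  0.184 ] [ 0.4194 -0.3143  0.184 ] [ 0.4123 -0.3358  0.184 ]
holes [ 0.4171 -0.3193  0.109 ]
stand side [array([ 0.434 , -0.3825]), array([ 0.3765, -0.3725]), array([ 0.3922, -0.26  ]), array([ 0.4464, -0.2755])]
matetop [array([ 0.6508, -0.0256]), array([ 0.6524, -0.0771])]
```

The top crop shows the cupboard, slightly turned (yaw about +0.09), with the pin at crop (228,262) and the hook tip at (297,213). The stand and stick are at the right near (650,425). The side crop shows the mate at the back of the bar and the loose stick upright in its stand. I estimate the cupboard origin at about (0.515, 0.001) and the stick at about (0.414, -0.331).

{"method": "drive_tool", "body": {"increments": [[-1,-0.3,-0.24,-0.6,0,0,-0.0433],[-1,-0.89,-0.72,-0.6,0,0,-0.0433],[-1,-0.89,-0.72,-0.6,0,0,-0.0433],[-1,-0.89,-0.72,-0.6,0,0,-0.0433],[-1,-0.89,-0.72,-0.6,0,0,-0.0433]]}}

```text
t: 2.3
position: [0.2807, 0.4818, 0.33]
orientation: [0.003, 0.005, 1.0, -0.0]
wrist_force: [-0.5, 0.0, -0.4]
width: 0.0917
```

{"method": "drive_tool", "body": {"increments": [[-1,-0.5,-1,0,0,0,0],[-1,-0.5,-1,0,0,0,0],[-1,-0.5,-1,0,0,0,0],[-1,-0.5,-1,0,0,0,0]]}}

```text
t: 2.7
position: [0.3518, 0.3315, 0.3277]
orientation: [0.001, 0.003, 1.0, -0.001]
wrist_force: [-1.4, 0.0, 0.4]
width: 0.0919
```

{"method": "drive_tool", "body": {"increments": [[-1,-0.5,-1,0,0,0,0],[-1,-0.5,-1,0,0,0,0],[-1,-0.5,-1,0,0,0,0],[-1,-0.5,-1,0,0,0,0]]}}

```text
t: 3.1
position: [0.4262, 0.1813, 0.3278]
orientation: [0.001, 0.003, 1.0, -0.001]
wrist_force: [0.4, -0.0, 0.4]
width: 0.0917
```

{"method": "drive_tool", "body": {"increments": [[-1,-0.5,-1,0,0,0,0],[-1,-0.5,-1,0,0,0,0],[-1,-0.5,-1,0,0,0,0],[-1,-0.5,-1,0,0,0,0],[-1,-0.5,-1,0,0,0,0]]}}

```text
t: 3.6
position: [0.5003, 0.033, 0.3275]
orientation: [0.0, 0.003, 1.0, -0.001]
wrist_force: [-0.4, 0.7, 0.0]
width: 0.092
```

```bash
python3 - <<'E'
from h import *
np.set_printoptions(precision=4,suppress=True)
p=read_camera('wrist');save(p,'w1.png');s=robot.observe()
print(s['position'],s['orientation'],s['qpos'],p['origin'],p['orientation'])
import pickle;pickle.dump(p,open('w1.pkl','wb'))
for n,z in (('fold_pin',.245),('hook',.155),('mate_hole',.143)):
    for r in pinpoint(n,p)[:2]: print(n,np.round(r['at'],1),round(r['confidence'],2),atz(p,r['at'],z))
print('expected pin px',proj(p,[[.519,-.001,.245],[.564,-.05,.171]]))
E
```

```text
[0.4995 0.0356 0.3275] [-0.0002  0.0012  1.      0.0001] [-0.0673  0.1218 -0.0628  1.8146  0.0079  1.2059  1.4359] [0.4183 0.0332 0.4741] [ 0.7006 -0.1103 -0.1087  0.6965]
fold_pin [223.  216.5] 0.6 [ 0.5205 -0.0035  0.245 ]
hook [266.8 192.5] 0.72 [ 0.621  -0.0513  0.155 ]
mate_hole [278.8 199.3] 0.77 [ 0.647  -0.0468  0.143 ]
expected pin px [[221.3586 219.2602]
 [231.4509 186.9277]]
```

View pics/w1.png

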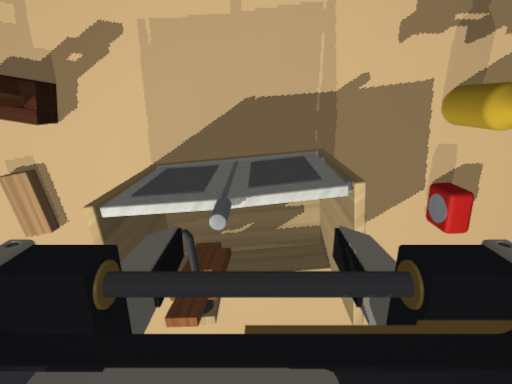

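The wrist view shows the pin top at about (220,221) and the hook tip at about (237,187). Both agree with my estimates to a few mm, so I'm going down on the pin.

{"method": "drive_tool", "body": {"increments": [[-0.2,-0.137,-0.25,0.3,0,0,0],[-0.2,-0.137,-0.25,0.71,0,0,0],[-0.2,-0.137,-0.25,0.71,0,0,0],[1,-0.137,-0.25,0.71,0,0,0],[1,-0.137,-0.25,0.71,0,0,0]], "squeeze": 10}}

```text
t: 4.3
position: [0.5199, 0.0004, 0.2218]
orientation: [0.0, -0.001, 1.0, 0.0]
wrist_force: [0.5, 0.3, -0.0]
width: 0.0563
```

{"method": "drive_tool", "body": {"increments": [[1,0,0,0,0,0,0],[1,0,0,0,0,0,0],[1,0,0,0,0,0,0]]}}

```text
t: 4.6
position: [0.5205, -0.0007, 0.2226]
orientation: [0.001, -0.0, 1.0, 0.0]
wrist_force: [0.3, -0.2, -0.6]
width: 0.0324
```

{"method": "drive_tool", "body": {"increments": [[1,0,0,0,0,0,0],[1,0,0,0,0,0,0],[1,0,0,0,0,0,0],[1,0,0,0,0,0,0]]}}

```text
t: 5.0
position: [0.5201, -0.0023, 0.2217]
orientation: [0.0, 0.0, 1.0, -0.001]
wrist_force: [-0.8, -4.7, 3.7]
width: 0.0156
```

{"method": "drive_tool", "body": {"increments": [[1,-0.093,0.018,0,0,0,0],[1,-0.217,0.058,0,0,0,0],[1,-0.333,0.117,0,0,0,0],[1,-0.439,0.192,0,0,0,0],[1,-0.439,0.192,0,0,0,0]], "squeeze": 15}}

```text
t: 5.5
position: [0.59, 0.0244, 0.2218]
orientation: [0.003, 0.001, 1.0, -0.002]
wrist_force: [8.3, -9.3, -1.2]
width: 0.0154
```

{"method": "drive_tool", "body": {"increments": [[1,-0.117,0.077,0,0,0,0],[1,-0.196,0.18,0,0,0,0],[1,-0.276,0.335,0,0,0,0],[1,-0.305,0.417,0,0,0,0],[1,-0.305,0.417,0,0,0,0]]}}

```text
t: 6.0
position: [0.6372, 0.0899, 0.2221]
orientation: [0.006, -0.0, 1.0, -0.0]
wrist_force: [15.0, -3.5, -5.0]
width: 0.0154
```

{"method": "drive_tool", "body": {"increments": [[0,0,0,0,0,0,0],[0,0,0,0,0,0,0],[0,0,0,-0.2,0,0,0],[0,0,0,-0.55,0,0,0],[0,0,0,-0.55,0,0,0]]}}

```text
t: 6.5
position: [0.6341, 0.0916, 0.3106]
orientation: [0.005, -0.0, 1.0, 0.001]
wrist_force: [1.5, -0.4, 0.9]
width: 0.0452
```

```bash
python3 - <<'E'
from h import *
np.set_printoptions(precision=4,suppress=True)
s=robot.observe();print(s['position'],s['wrist_force'],s['width'])
P={n:read_camera(n) for n in ('top','side','wrist')}
for n,z in (('fold_pin',.245),('hook',.155),('mate_hole',.143)):
    for k,p in P.items():
        for r in pinpoint(n,p)[:1]: print(n,k,np.round(r['at'],1),round(r['confidence'],2),atz(p,r['at'],z))
a=P['side']['image'][80:280,140:360];b=P['wrist']['image']
cv2.imwrite('pics/d.png',cv2.cvtColor(np.hstack([cv2.resize(a,(420,382)),cv2.resize(b,(380,382))]),cv2.COLOR_RGB2BGR))
E
```

```text
[0.6341 0.0916 0.3106] [ 1.5214 -0.4258  0.9439] 0.045180200521974516
fold_pin side [176.6 191.6] 0.66 [0.631 0.098 0.245]
fold_pin wrist [208.5 254.6] 0.72 [0.6305 0.0882 0.245 ]
hook top [160.8 271.3] 0.89 [ 0.633  -0.0428  0.155 ]
hook side [167.7 221.4] 0.93 [ 0.6166 -0.0532  0.155 ]
hook wrist [167.9 127.9] 0.63 [ 0.6199 -0.0461  0.155 ]
mate_hole top [154.2 272.4] 0.52 [ 0.6555 -0.0463  0.143 ]
mate_hole side [173.2 212.8] 0.61 [ 0.636  -0.0401  0.143 ]
mate_hole wrist [192.4 137.6] 0.97 [ 0.651  -0.0447  0.143 ]
```

View pics/d.png

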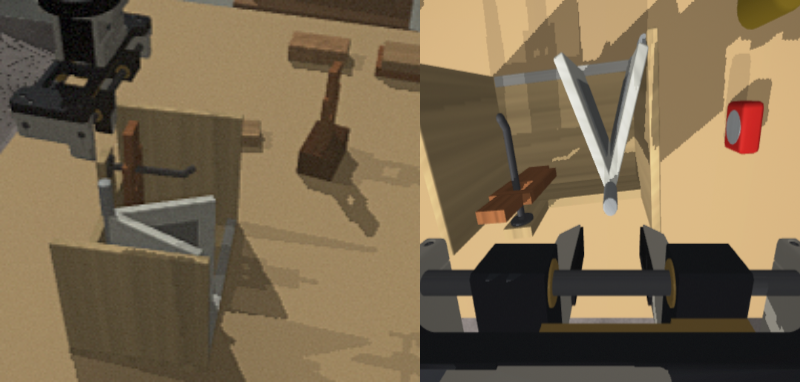

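The door is folded back, with the pin at about (0.631, 0.092); that puts the origin at about (0.518, -0.001) and the hook point at about (0.622, -0.047). Next is the stick.

{"method": "drive_tool", "body": {"increments": [[-0.2,0.489,-0.94,-0.1,0,0,0.0917],[-0.2,0.489,-0.94,-0.1,0,0,0.0917],[-0.2,0.489,-0.94,-0.1,0,0,0.0917],[-0.2,0.489,-0.94,-0.1,0,0,0.0917],[-0.2,0.489,-0.94,-0.1,0,0,0.0917]]}}

```text
t: 7.6
position: [0.5574, -0.0538, 0.3194]
orientation: [0.001, 0.287, 0.958, -0.0]
wrist_force: [0.7, 0.4, -1.2]
width: 0.0552
```

{"method": "drive_tool", "body": {"increments": [[-0.2,-0.104,-1,0,0,0,0.0917],[-0.2,-0.104,-1,0,0,0,0.0917],[-0.2,-0.104,-1,0,0,0,0.0917],[-0.2,-0.104,-1,0,0,0,0.0917],[-0.2,-0.104,-1,0,0,0,0.0917]]}}

```text
t: 8.1
position: [0.4898, -0.1849, 0.3187]
orientation: [0.0, 0.544, 0.839, 0.0]
wrist_force: [0.3, 1.0, 0.4]
width: 0.055
```

{"method": "drive_tool", "body": {"increments": [[-0.2,-0.682,-0.86,0,0,0,0.089],[-0.2,-0.682,-0.86,0,0,0,0.089],[-0.2,-0.682,-0.86,0,0,0,0.089],[-0.2,-0.682,-0.86,0,0,0,0.089],[-0.2,-0.682,-0.86,0,0,0,0.089]]}}

```text
t: 8.6
position: [0.4134, -0.3318, 0.3185]
orientation: [0.0, 0.754, 0.657, -0.0]
wrist_force: [0.7, 1.1, 0.1]
width: 0.0551
```

```bash
python3 - <<'E'
from h import *
np.set_printoptions(precision=4,suppress=True)
s=robot.observe();print(s['position'],s['orientation'],s['qpos'])
P={n:read_camera(n) for n in ('wrist',)}
p=P['wrist'];import pickle;pickle.dump(p,open('w2.pkl','wb'))
for n,z in (('stick_hole',.109),('stand',0),('stick',.012)):
    for r in pinpoint(n,p)[:1]: print(n,np.round(r['at'],1),round(r['confidence'],2),atz(p,r['at'],z))
for r in trace('stick',p)[:1]:
    m=r['mask'];print(m.sum(),np.argwhere(m).min(0),np.argwhere(m).max(0))
print(proj(p,[[.414,-.331,.184],[.414,-.331,.045]]))
save(p,'w2.png')
E
```

```text
[ 0.4134 -0.3318  0.3185] [ 0.0001  0.7541  0.6567 -0.0002] [ 0.2574  0.1882  0.4242  1.7763 -0.0823  1.1945  0.5674]
stand [154.  258.6] 0.84 [ 0.4156 -0.3351  0.    ]
stick [154.6 261.4] 0.76 [ 0.4201 -0.3344  0.012 ]
720 [137 252] [202 264]
[[183.4645 257.0744]
 [157.0158 257.2535]]
```

View pics/w2.png

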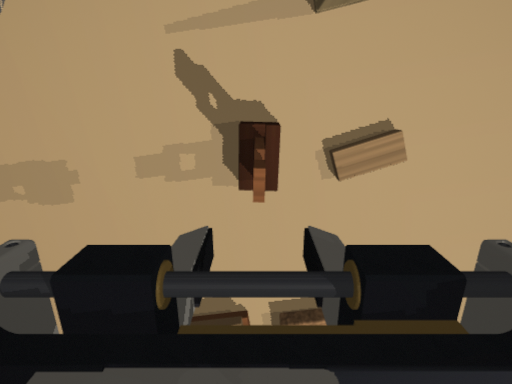

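```bash
python3 - <<'E'
from h import *
import pickle
np.set_printoptions(precision=4,suppress=True)
p=pickle.load(open('w2.pkl','rb'));print(p['origin'])
print('tongue -y end',atz(p,(202,259),.184),atz(p,(201.5,253),.184),atz(p,(201.5,265),.184))
for c in [(122,239.5),(122,280),(190,279),(189,238.5)]: print(atz(p,c,.045))
th=np.radians(-8);e=np.array([-np.sin(th),np.cos(th),0]);C=np.array([.4153,-.334,0])
print(proj(p,[C+e*.018+[0,0,.184],C-e*.018+[0,0,.184],C+e*.03+[0,0,.14],C-e*.03+[0,0,.14]]))
a=cv2.imread('pics/w2.png')[110:215,225:295];cv2.imwrite('pics/e.png',cv2.resize(a,None,fx=5,fy=5,interpolation=cv2.INTER_CUBIC))
E
```

```text
[ 0.4259 -0.2499  0.4651]
tongue -y end [ 0.4132 -0.3511  0.184 ] [ 0.4071 -0.3497  0.184 ] [ 0.4194 -0.3514  0.184 ]
[ 0.396  -0.2777  0.045 ]
[ 0.4529 -0.2857  0.045 ]
[ 0.4398 -0.386   0.045 ]
[ 0.3789 -0.3759  0.045 ]
[[168.8276 258.7916]
 [202.739  258.7088]
 [149.4394 258.6703]
 [199.5178 258.5569]]
```

View pics/e.png

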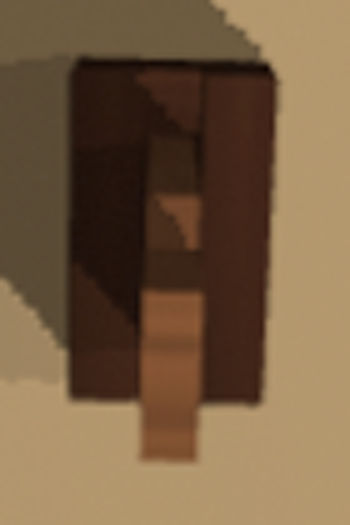

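The crop shows the tongue's top face spanning rows 168 to 202 at column 259, which fits an upright stick at (0.415, -0.3335) and yaw -8°. I'm descending to grip it.

{"method": "drive_tool", "body": {"increments": [[-0.2,-0.01,0.013,0.3,0,0,0],[-0.2,-0.01,0.013,0.6,0,0,0],[-0.2,-0.01,0.013,0.9,0,0,0],[-0.2,-0.01,0.013,1.0,0,0,0],[-0.2,-0.01,0.013,1.0,0,0,0]]}}

```text
t: 9.35
position: [0.4142, -0.3299, 0.1658]
orientation: [-0.003, 0.753, 0.657, -0.001]
wrist_force: [0.5, -0.6, 0.1]
width: 0.0551
```

{"method": "drive_tool", "body": {"increments": [[-0.2,0,0,0.07,0,0,0],[1,0,0,0.07,0,0,0],[1,0,0,0.07,0,0,0],[1,0,0,0.07,0,0,0],[1,0,0,0.07,0,0,0]], "squeeze": 25}}

```text
t: 9.85
position: [0.4154, -0.3331, 0.159]
orientation: [0.001, 0.755, 0.656, 0.0]
wrist_force: [0.2, -0.2, -0.5]
width: 0.0279
```

{"method": "drive_tool", "body": {"increments": [[1,0,0,0,0,0,0],[1,0,0,0,0,0,0],[1,0,0,0,0,0,0]]}}

```text
t: 10.15
position: [0.4151, -0.3329, 0.1584]
orientation: [0.0, 0.755, 0.656, 0.0]
wrist_force: [-0.5, -0.0, 1.0]
width: 0.0121
```

{"method": "drive_tool", "body": {"increments": [[1,0,0,0,0,0,0],[1,0,0,-0.1,0,0,0],[1,0,0,-0.2,0,0,0],[1,0,0,-0.4,0,0,0],[1,0,0,-0.4,0,0,0]]}}

```text
t: 10.65
position: [0.4166, -0.3344, 0.2214]
orientation: [0.003, 0.755, 0.656, 0.001]
wrist_force: [0.2, -0.9, -0.2]
width: 0.0121
```

{"method": "drive_tool", "body": {"increments": [[1,0.2,0.01,0,0,0,-0.015],[1,0.45,0.02,0,0,0,-0.037],[1,0.7,0.04,0,0,0,-0.037],[1,0.93,0.051,0,0,0,-0.037],[1,0.93,0.051,0,0,0,-0.037]]}}

```text
t: 11.15
position: [0.4427, -0.19, 0.2171]
orientation: [-0.002, 0.671, 0.741, 0.001]
wrist_force: [0.3, -1.1, -0.5]
width: 0.0118
```

{"method": "drive_tool", "body": {"increments": [[1,0.2,0.05,0,0,0,0],[1,0.45,0.13,0,0,0,0],[1,0.7,0.2,0,0,0,0],[1,0.89,0.263,0,0,0,0],[1,0.89,0.263,0,0,0,0]]}}

```text
t: 11.65
position: [0.4695, -0.0546, 0.2175]
orientation: [-0.001, 0.671, 0.741, 0.001]
wrist_force: [0.0, -0.2, -2.0]
width: 0.0119
```

```bash
python3 - <<'E'
from h import *
np.set_printoptions(precision=4,suppress=True)
s=robot.observe();print(s['t'],s['position'],s['orientation'],s['qpos'],s['wrist_force'])
P={n:read_camera(n) for n in ('wrist','side','top')}
for n,z in (('stick_hole',.17),('hook',.155)):
  for k,p in P.items():
    for r in pinpoint(n,p)[:1]: print(n,k,np.round(r['at'],1),round(r['confidence'],2),atz(p,r['at'],z))
a=P['side']['image'][80:280,140:340];b=P['wrist']['image']
cv2.imwrite('pics/f.png',cv2.cvtColor(np.hstack([cv2.resize(a,(384,384)),cv2.resize(b,(416,384))]),cv2.COLOR_RGB2BGR))
X=s['position']
print('hole from grip', X-[0,0,.049])
for k,p in P.items():
  tip=np.array([.518,-.001,0])+np.array([np.cos(.092)*.043+.055*np.sin(.092),np.sin(.092)*.043-.055*np.cos(.092),.171])
  print(k,'tip px',proj(p,tip),'hole px',proj(p,X-[0,0,.049]))
E
```

```text
11.65 [ 0.4695 -0.0546  0.2175] [-0.0008  0.6713  0.7412  0.0005] [-0.1144  0.1771  0.1944  2.0199 -0.0441  0.949   0.2016] [ 0.0313 -0.2467 -2.0271]
stick_hole wrist [181.9 260.9] 0.64 [ 0.47   -0.0272  0.17  ]
stick_hole side [175.8 280. ] 0.74 [ 0.4627 -0.0433  0.17  ]
stick_hole top [181.7 152.6] 0.43 [0.5593 0.2961 0.17  ]
hook wrist [221.5 450.8] 0.6 [ 0.6227 -0.049   0.155 ]
hook side [165.3 220.8] 0.88 [ 0.6211 -0.0623  0.155 ]
hook top [162.9 272.4] 0.86 [ 0.6269 -0.0462  0.155 ]
hole from grip [ 0.4695 -0.0546  0.1685]
wrist tip px [[226.8899 387.8304]] hole px [[217.1018 256.3754]]
side tip px [[166.4149 240.297 ]] hole px [[172.9607 278.1317]]
top tip px [[182.8023 274.2184]] hole px [[216.3275 274.4156]]
```

View pics/f.png

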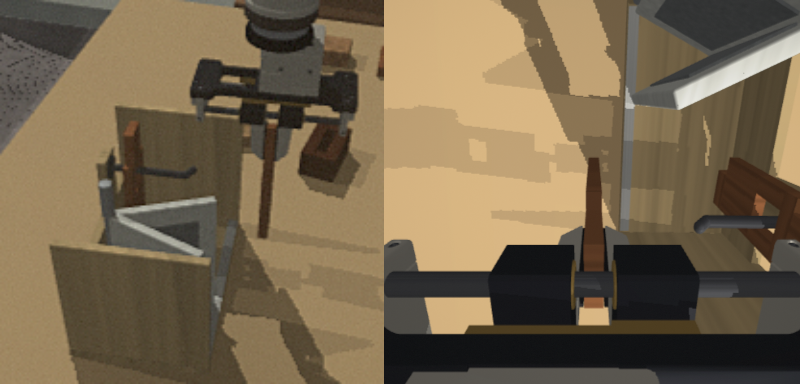

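The side view shows the stick held upright in front of the cupboard. The wrist view shows the hook tip at about row 223, column 393, near the predicted (227,388). I'll shift 5 mm in -y and 6 mm down, then go forward.

{"method": "drive_tool", "body": {"increments": [[1,-0.033,0.1,0.04,0,0,0],[1,-0.033,0.25,0.04,0,0,0],[1,-0.033,0.4,0.04,0,0,0],[1,-0.033,0.5,0.04,0,0,0],[1,-0.033,0.5,0.04,0,0,0]]}}

```text
t: 12.6
position: [0.5459, -0.0572, 0.2121]
orientation: [0.001, 0.674, 0.739, 0.0]
wrist_force: [-0.8, 0.1, -0.7]
width: 0.0119
```

```bash
python3 - <<'E'
from h import *
np.set_printoptions(precision=4,suppress=True)
p=read_camera('wrist');w=read_camera('side');L=[]
for _ in range(1): L.append(robot.observe()['position'])
X=np.mean(L,0);d=X-np.array([.518,-.001,0]);c,s=np.cos(.092),np.sin(.092)
print(X,'cup',c*d[0]+s*d[1],-s*d[0]+c*d[1],robot.observe()['wrist_force'])
for n,z in (('stick_hole',.163),('hook',.155)):
  for k,q in (('w',p),('s',w)):
    for r in pinpoint(n,q)[:1]: print(n,k,np.round(r['at'],1),round(r['confidence'],2),atz(q,r['at'],z))
a=w['image'][120:220,180:310];b=p['image'][100:260,180:440]
cv2.imwrite('pics/g.png',cv2.cvtColor(np.vstack([cv2.resize(a,(390,300),interpolation=2),cv2.resize(b,(390,240))]),cv2.COLOR_RGB2BGR))
E
```

```text
[ 0.5435 -0.0576  0.2118] cup 0.020232099301674997 -0.058687569182286736 [-0.375   0.1049 -1.2796]
stick_hole s [172.5 248.6] 0.75 [ 0.5421 -0.0435  0.163 ]
hook w [210.9 356.3] 0.59 [ 0.6213 -0.0488  0.155 ]
hook s [168.9 223.6] 0.73 [ 0.6097 -0.0501  0.155 ]
```

View pics/g.png

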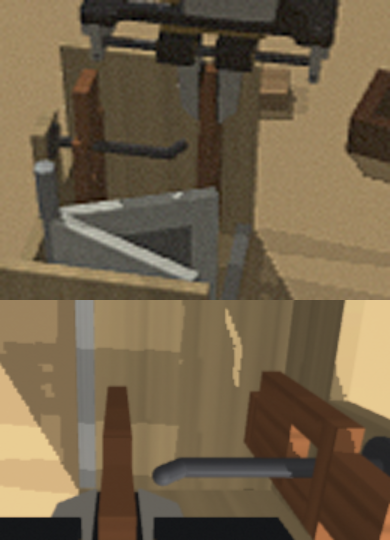

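Side crop: the stick is just in front of the hook tip, with the tip at mid-hole height. Wrist crop: the bar is in line with the stick. Threading it on now.

{"method": "drive_tool", "body": {"increments": [[1,0,0.07,0,0,0,0],[1,0,0.14,0,0,0,0],[1,0,0.2,0,0,0,0],[1,0,0.2,0,0,0,0]]}}

```text
t: 13.3
position: [0.5758, -0.054, 0.2122]
orientation: [0.0, 0.674, 0.739, 0.0]
wrist_force: [0.1, 0.9, -1.5]
width: 0.0118
```

{"method": "drive_tool", "body": {"increments": [[1,0,0.09,0,0,0,0],[1,0,0.18,0,0,0,0],[1,0,0.18,0.06,0,0,0],[1,0,0.18,0.12,0,0,0],[1,0,0.18,0.12,0,0,0]]}}

```text
t: 13.8
position: [0.5997, -0.052, 0.1927]
orientation: [-0.001, 0.674, 0.739, -0.001]
wrist_force: [0.2, -0.1, -0.6]
width: 0.012
```

```bash
python3 - <<'E'
from h import *
np.set_printoptions(precision=4,suppress=True)
p=read_camera('wrist');w=read_camera('side');s=robot.observe();print(s['position'],s['wrist_force'],s['width'])
X=s['position'];d=X-np.array([.518,-.001,0]);c,q=np.cos(.092),np.sin(.092);print('cup',c*d[0]+q*d[1],-q*d[0]+c*d[1])
a=w['image'][110:230,160:310];b=p['image'][80:280,150:410]
cv2.imwrite('pics/i.png',cv2.cvtColor(np.vstack([cv2.resize(a,(390,312),interpolation=2),cv2.resize(b,(390,280))]),cv2.COLOR_RGB2BGR))
E
```

```text
[ 0.5997 -0.0521  0.1934] [ 0.6817  0.2341 -1.4996] 0.01177352809045955
cup 0.07665046463447167 -0.058374260065484795
```

View pics/i.png

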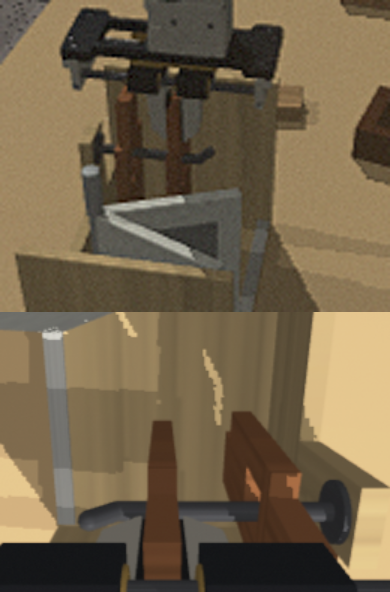

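The wrist view shows the bar and tip passing through the stick's hole, with the mate untouched behind. I'll lower 2 mm and release with a small opening.

{"method": "drive_tool", "body": {"increments": [[1,0,0,0.015,0,0,0],[1,0,0,0.015,0,0,0],[0.45,0,0,0.015,0,0,0],[0.45,0,0,0.015,0,0,0],[0.45,0,0,0.015,0,0,0]]}}

```text
t: 14.4
position: [0.601, -0.0519, 0.192]
orientation: [0.0, 0.674, 0.739, 0.0]
wrist_force: [-0.1, 0.7, 0.3]
width: 0.025
```

{"method": "drive_tool", "body": {"increments": [[0.45,0,0,0,0,0,0],[0.45,0,0,-0.1,0,0,0],[0.45,0,0,-0.25,0,0,0],[0.45,0,0,-0.5,0,0,0],[0.45,0,0,-0.7,0,0,0]]}}

```text
t: 14.9
position: [0.6013, -0.0521, 0.2999]
orientation: [0.001, 0.674, 0.739, 0.001]
wrist_force: [0.6, -0.6, 0.7]
width: 0.0253
```

```bash
python3 - <<'E'
from h import *
np.set_printoptions(precision=4,suppress=True)
p=read_camera('wrist');w=read_camera('side');s=robot.observe();print(s['t'],s['position'],s['wrist_force'],s['width'],s['qpos'])
for n in ('stick_hole','mate_hole'):
  for r in pinpoint(n,w)[:2]+pinpoint(n,p)[:2]: print(n,np.round(r['at'],1),round(r['confidence'],2))
H=np.array([.6227,-.048,.143]);e=np.array([.9958,.0919,0])
print('expected stick/mate side',proj(w,[H-.0225*e,H+.03*e]),'wrist',proj(p,[H-.0225*e,H+.03*e]))
a=w['image'][110:230,160:310];b=p['image']
cv2.imwrite('pics/j.png',cv2.cvtColor(np.vstack([cv2.resize(a,(375,300),interpolation=2),cv2.resize(b,(375,281))]),cv2.COLOR_RGB2BGR))
E
```

```text
15.0 [ 0.604  -0.0524  0.3036] [ 0.9675  0.0036 -0.5034] 0.025526736386316622 [-0.1146  0.3298  0.2014  1.6162 -0.0704  1.1923  0.1933]
stick_hole [175.  228.6] 0.76
stick_hole [313.7 237.3] 0.49
mate_hole [176.1 212. ] 0.75
mate_hole [176.7 300.1] 0.68
expected stick/mate side [[173.1408 227.2583]
 [170.8883 207.3402]] wrist [[176.3812 255.7788]
 [176.3228 304.1063]]
```

View pics/j.png

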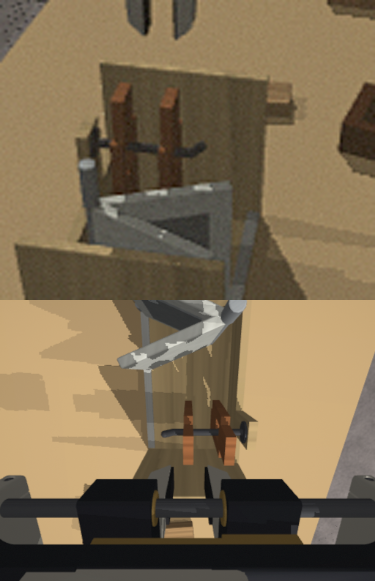

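Both sticks hang upright on the bar, separate and with the new one in front. Next I go back over to the pin.

{"method": "drive_tool", "body": {"increments": [[-0.1,0.2,0.06,0,0,0,0],[-0.1,0.45,0.13,0,0,0,0],[-0.1,0.7,0.2,0,0,0,0],[-0.1,0.94,0.28,0,0,0,0],[-0.1,0.94,0.28,0,0,0,0]]}}

```text
t: 15.7
position: [0.6289, 0.1008, 0.2949]
orientation: [-0.002, 0.67, 0.742, 0.0]
wrist_force: [-0.7, 0.7, 0.2]
width: 0.05
```

```bash
python3 - <<'E'
from h import *
np.set_printoptions(precision=4,suppress=True)
p=read_camera('wrist');w=read_camera('side');t=read_camera('top');s=robot.observe();print(s['t'],s['position'],s['width'])
for q in (p,w,t):
  for r in pinpoint('fold_pin',q)[:1]: print(np.round(r['at'],1),round(r['confidence'],2),atz(q,r['at'],.245))
print(proj(p,[.632,.091,.245]))
E
```

```text
15.85 [0.6291 0.0917 0.2955] 0.050804405375696006
[234.9 256.2] 0.65 [0.6301 0.0862 0.245 ]
[176.9 195.2] 0.67 [0.6233 0.0969 0.245 ]
[163.  270.8] 0.25 [ 0.609  -0.0368  0.245 ]
[[229.3402 259.3981]]
```

{"method": "drive_tool", "body": {"increments": [[-0.1,-0.015,0,0.25,0,0,0],[-0.1,-0.015,0,0.48,0,0,0],[1,-0.015,0,0.48,0,0,0],[1,-0.015,0,0.48,0,0,0],[1,-0.015,0,0.48,0,0,0]], "squeeze": 15}}

```text
t: 16.5
position: [0.6314, 0.0897, 0.2272]
orientation: [0.001, 0.674, 0.739, 0.001]
wrist_force: [-0.3, -0.2, -0.0]
width: 0.0312
```

{"method": "drive_tool", "body": {"increments": [[1,0,0,0,0,0,0],[1,0,0,0,0,0,0],[1,0,0,0,0,0,0]]}}

```text
t: 16.8
position: [0.6293, 0.0904, 0.2267]
orientation: [-0.0, 0.674, 0.739, 0.0]
wrist_force: [-5.8, 1.3, 5.4]
width: 0.0154
```

{"method": "drive_tool", "body": {"increments": [[1,-0.077,-0.035,0,0,0,0],[1,-0.154,-0.079,0,0,0,0],[1,-0.29,-0.186,0,0,0,0],[1,-0.401,-0.319,0,0,0,0],[1,-0.401,-0.319,0,0,0,0]]}}

```text
t: 17.3
position: [0.5879, 0.0221, 0.2267]
orientation: [0.002, 0.675, 0.737, 0.0]
wrist_force: [2.2, -5.2, 1.6]
width: 0.016
```

{"method": "drive_tool", "body": {"increments": [[1,-0.09,-0.152,0,0,0,0],[1,-0.144,-0.317,0,0,0,0],[1,-0.157,-0.403,0,0,0,0],[1,-0.161,-0.49,0,0,0,0],[1,-0.161,-0.51,0,0,0,0]]}}

```text
t: 17.8
position: [0.5163, -0.0085, 0.2268]
orientation: [0.004, 0.675, 0.738, 0.001]
wrist_force: [9.1, -9.1, -7.2]
width: 0.0153
```

{"method": "drive_tool", "body": {"increments": [[1,0,0,0,0,0,0],[1,0,0,0,0,0,0]]}}

```text
t: 18.0
position: [0.5163, -0.0085, 0.2267]
orientation: [0.003, 0.675, 0.738, 0.0]
wrist_force: [3.0, -8.2, 2.4]
width: 0.0159
```

{"method": "drive_tool", "body": {"increments": [[1,0,-0.04,0,0,0,0],[1,0,-0.04,0,0,0,0],[1,0,-0.04,0,0,0,0]]}}

```text
t: 18.3
position: [0.5161, -0.0082, 0.2271]
orientation: [0.007, 0.674, 0.738, 0.004]
wrist_force: [21.6, -7.3, -12.3]
width: 0.0156
```

The position did not change while the force rose, so the door is against its shut stop. I'll relax, release and rise.

{"method": "drive_tool", "body": {"increments": [[1,0,0.02,0,0,0,0],[0.2,0,0.02,0,0,0,0],[0.2,0,0.02,0,0,0,0],[0.2,0,0.02,-0.3,0,0,0],[0.2,0,0.02,-0.6,0,0,0]]}}

```text
t: 18.8
position: [0.5096, -0.0045, 0.3148]
orientation: [-0.002, 0.673, 0.739, -0.002]
wrist_force: [1.4, 0.3, -0.1]
width: 0.0365
```

{"method": "drive_tool", "body": {"increments": [[0.2,0,-0.3,-0.1,0,0,0],[0.2,0,-0.6,-0.1,0,0,0],[0.2,0,-0.9,-0.1,0,0,0],[0.2,0,-0.9,-0.1,0,0,0]]}}

```text
t: 19.2
position: [0.3712, -0.0179, 0.3297]
orientation: [-0.001, 0.674, 0.739, -0.001]
wrist_force: [0.8, 0.4, -0.2]
width: 0.0365
```

```bash
python3 - <<'E'
from h import *
np.set_printoptions(precision=4,suppress=True)
w=read_camera('side');t=read_camera('top');s=robot.observe();print(s['t'],s['position'],s['width'],s['wrist_force'])
for n,z in (('fold_pin',.245),('stick_hole',.143),('mate_hole',.143)):
  for q in (w,t):
    for r in pinpoint(n,q)[:1]: print(n,np.round(r['at'],1),round(r['confidence'],2),atz(q,r['at'],z))
a=w['image'][110:270,150:350];b=t['image'][130:230,200:325]
cv2.imwrite('pics/k.png',cv2.cvtColor(np.hstack([cv2.resize(a,(400,320),interpolation=2),cv2.resize(b,(400,320),interpolation=2)]),cv2.COLOR_RGB2BGR))
E
```

```text
19.3 [ 0.376  -0.0174  0.3306] 0.03652641948627572 [1.3284 0.5057 0.0727]
fold_pin [158.  255.2] 0.59 [ 0.5165 -0.0007  0.245 ]
fold_pin [195.4 259.2] 0.84 [ 0.5207 -0.0079  0.245 ]
stick_hole [175.8 229. ] 0.81 [ 0.5929 -0.0411  0.143 ]
stick_hole [172.  271.5] 0.56 [ 0.6018 -0.0448  0.143 ]
mate_hole [172.  211.3] 0.56 [ 0.6413 -0.0436  0.143 ]
mate_hole [152.9 272. ] 0.66 [ 0.6594 -0.045   0.143 ]
```

View pics/k.png

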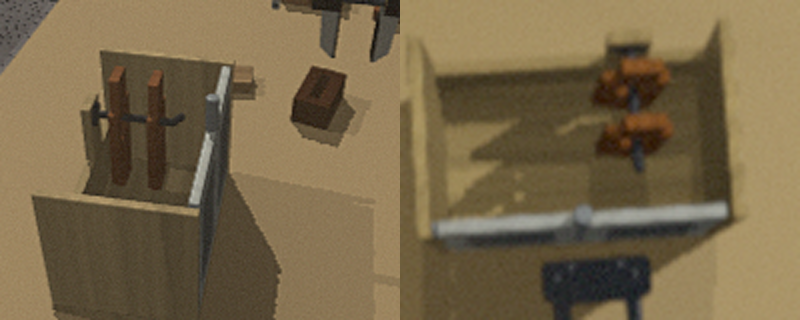

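Both views show the door straight and shut, both sticks hanging upright with the new one in front, and the gripper clear. Handing in.

```bash
python3 - <<'E'
from rig import ticket
print(ticket.hand_in())
E
```

```text
the job is handed in; nothing more can be done
None
```

The job is done and handed in at about 19.3 s of the 72 s. I opened the bifold door by pinching its pin, hung the push stick on the hook in front of the first one and let go. I then drew the fold out until the door was shut, and moved the gripper clear.

**Last checks:**
- **Door:** it is against its shut stop. The last push raised the force to about 22 N without moving it, and both camera views show the panels in line.
- **Sticks:** both hang upright on the bar, with the loose one about 50 mm in front of the first. The robot touches neither.
- **Other things:** I never went near the glue bottle or the tape measure. The offcut looks unmoved. I did not measure any of the three again at the end.

**Disagreements:**
- **Cameras:** the side and top cameras differed by 5–20 mm on where the pin and holes are.
- **Guided arc:** the pin followed a path a few mm off my calculated one. The side force reached about 15 N while opening, within the limits.

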